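# Lock the setting nut of an oblique illuminator

## Task

One of the two inclined lamp slides still has its upper lock nut run part of the way up the stud, clear of the setting nut below it. Run that lock nut down the stud onto the setting nut and tighten it firmly against it, without letting the setting nut turn. Leave the other slide's nuts as they are, do not disturb anything else on the table, and let go.

Things in the scene. Friction and masses are not known exactly. Their poses are not given: they have to be found in the camera images.
- lamp_a: the slide to be locked, bolted to the table, on the left or the right: base plate 215 x 116 x 12 mm; on it a rail at 30 degrees with a black slide plate, 84 mm wide, low end towards the robot. A 24 mm steel stud stands square on the plate, so it leans 30 degrees from vertical, top towards the robot. Origin: on the table below the stud's foot; x horizontal, up the slope; z up.
- stud_a (a point): centre of the free end of lamp_a's stud, 62 mm along the stud from its foot on the slide plate. The foot is at (0, 0, 0.112) m in lamp_a's frame and the stud runs from it along (-0.5, 0, 0.866).
- head_a (a point): middle of the top of lamp_a's finned lamp head (72 mm long, 68 wide, standing 54 mm off the slide plate), which begins 92 mm down the slope from the stud axis, with a 42 mm barrel below it. Up the slope from the stud nothing stands on the plate.
- set_nut_a: setting nut of lamp_a: plain steel hexagon, 44 mm across flats, 20 mm thick, on a 4 mm washer, already set and tight on the slide plate; it is dragged round only by more than about 2.6 N m. Origin: centre of its underside, on the stud axis; z along the stud, away from the plate; x, y turn with it.
- lock_nut_a: the nut to run down: plain steel hexagon, 54 mm across flats (62 over corners), 22 mm thick, larger than the setting nut below it. Origin: centre of its underside, on the stud axis; z along the stud, away from the plate; x square to a pair of flats. Right-hand thread, 8 mm per turn: clockwise seen from the free end runs it down. At the start 6 to 11 mm above the setting nut.
- lock_top_a (a point): centre of the lock nut's top face (22 mm from its origin). The nut runs freely (about 0.04 N m) until the nuts meet, then stiffens: turning takes 0.7 N m at first touch, rising to 1.3 N m over half a radian, where it comes up solid. While it is held still the torque can ease by 0.7 N m. Let go, it stays.
- lamp_b: The other, already locked slide, of the same make, with origin and axes as lamp_a; it stands on the other side. Leave it alone.
- set_nut_b: setting nut of lamp_b, as set_nut_a.
- lock_nut_b: lock nut of lamp_b, as lock_nut_a but already tight against its setting nut (no gap). Leave it alone.
- jar: bystander: steel jar with black cap, 54 mm across, 70 mm high, loose, between the slides; origin: centre of its underside.
- objective: bystander: microscope objective standing on the table, 34 mm across, 60 mm high, loose; origin: centre of its underside.
- screwdriver: bystander: red-handled screwdriver, 180 mm long, lying loose on the table; origin: under its middle, x along it to the tip.
- mouse: bystander: black computer mouse, about 80 x 65 x 37 mm, loose; origin: on the table under it.
- clamp_fork: bystander: steel clamping fork, 103 x 35 x 14 mm, loose on the table; origin: on the table under its middle.
- slide_box: bystander: grey microscope-slide box, 88 x 163 x 36 mm, loose; origin: centre of its underside.
- lens_mount: bystander: black upright lens mount, 62 mm wide, 70 mm high, loose; origin: centre of its underside.

How it is judged:
By the outcome, as a careful person would: the job done as asked, in the order asked, and still so for the second after the job is handed in, with the robot touching nothing.
It also fails if it takes over 64 s, if anything falls off the work surface, if the arm or the gripper's body presses on something with over 40 N, if the wrist force passes 120 N, or if a joint passes its speed limit or range.

## Robot

A 6-joint arm with a two-finger parallel gripper is mounted at the origin on the work surface. World frame = base frame: x ahead of the robot, y to its left, z up, the work surface at z = 0. Lengths are in m, angles in degrees, forces in N, time in s.
With the tool pointing down it reaches from about 0.4 to 0.825 m from the base axis. Payload 7 kg.
Tool frame: the origin (TCP) lies at the centre of the arm's flange, where the gripper is bolted on; the fingertips stand 178 mm ahead of it and the grasp point (between the pads) lies 159 mm ahead of it (r.tips_ahead is the z of the fingertips in the tool frame, in m); z points along the fingers, y is the line along which they close (so a half turn about z gives the same grasp; the last joint's range is limited). The gripper opens to 88 mm and grips with 3 to 60 N. Pads are 19 mm wide; open, the fingers measure 130 mm over their backs; the gripper's body (78 mm by 193 mm) begins 47 mm behind the grasp point.
Start: joints at [-52.764, 20.546, 0.682, 0, -70.136, -16.507], TCP at [0.239, -0.631, 0.405] pointing down, gripper open.
Joint ranges: [-176.03, 176.03], [-82.01, 121.73], [-58.28, 71.71], [-173.87, 95.51], [-174.79, -0.11], [-173.66, 173.66]. Speed limits (degrees/s): [136.94, 136.94, 172.46, 180, 180, 180].

## Interface

Orientations are given as [roll, pitch, yaw] about the fixed x, y, z axes, in that order (R = Rz(yaw) Ry(pitch) Rx(roll)).
In Python, from plant import r gives the robot as it stands. The module is installed in compiled form; this text tells all that it offers.
- The arm moves only by the shell command python3 -m pendant 'ROWS' [FORCE]. ROWS is JSON, a list that holds one entry, the list of rows, each a list of 7 numbers: the shift along the tool's x, y, z in m, then the turn, a rotation vector about the tool's x, y, z in degrees, then the gripper command: -1 is shut, 1 is fully open, values between are in proportion. A call has 1 to 5 rows; each row is the pose to reach, as a shift and turn from the pose commanded when the call began, along the tool's axes at that moment; what a row does not reach only later rows make up. A row lasts 1/10 s, in which the tool goes at most 50 mm and 8.59 degrees, less where a joint would pass 70% of its speed; a pose out of reach is approached as far as the arm can. A call with a gripper value outside its range is refused whole. The fingers move at their own pace and stop on an object; FORCE is the grip in N (left out, the last holds). Time passes only in rows, so rows that repeat a pose let the fingers close. It gives the time, the measured TCP pose, the force, the opening and the grip force at its end, in the units of the state.
- r.get_state(): the state, without advancing time (a new reading comes with each control period).
- r.capture(name): name is "scene" or "top" or "wrist"; returns the picture (400x640x3 uint8, red, green, blue); there is no depth.
- r.camera_params(name): a dict with "fx", "fy", "cx", "cy" (pixels), "dist_coeffs" ([k1, k2, p1, p2, k3] as OpenCV has them; the pictures are not rectified), "R" (3x3) and "t" (3): a world point X has camera coordinates R X + t. Camera axes: x right, y down, z forward; pixel columns grow to the right and rows downward; lengths in m; the calibration is good to about 2 mm. A picture is of the moment at which its call begins: read the wrist's pose just before it. camera_params takes no time and is no camera call; for the wrist camera it gives the pose at the moment of the call.
- r.close_job(): hands the job in; it is judged then, once.
The state is a dict: "time_s": time; "joints": joint angles; "qd": joint speeds; "joint_torque": joint torques, N m; "tcp_pos": TCP position; "eef_rot": TCP orientation; "contact_force": force on the tool from outside, world axes, zero at the start; "moment": the same for the moment, N m; "gripper_width": finger opening in m; "gripper_force": force on a finger pad.
Only numpy, scipy, OpenCV 4.12 (cv2) and the standard library are available. Lean on these libraries where they do the work, as an engineer would, in place of code of your own. Each camera call takes 0.05 s, during which the arm holds its last target. There are 200 camera calls.

## Working session

There is one attempt and no reset: what is moved stays moved. The work goes in short steps, Python scripts to look and compute and a shell command to move; the robot and the scene stay as the last step left them, time stands still between calls to the robot, and variables do not carry over. Pictures are saved under pics/ and viewed, at most 10 in all, crops included, and the job is handed in when it is done.

```bash
mkdir -p pics; python3 - <<'E'
from plant import r
import cv2
s=r.get_state();print({k:s[k] for k in('time_s','tcp_pos','eef_rot','gripper_width','joints')})
for n in('scene','top'):
    im=r.capture(n);cv2.imwrite(f'pics/{n}0.png',im[:,:,::-1]);
    p=r.camera_params(n);print(n,p)
E
```

```text
{'time_s': 0.0, 'tcp_pos': array([ 0.23883776, -0.631125  ,  0.40369694]), 'eef_rot': array([ 1.79902970e+02, -9.35299820e-03, -1.59278034e+02]), 'gripper_width': 0.08772686462884363, 'joints': array([-5.27646833e+01,  2.05929433e+01,  6.32523184e-01, -1.97900248e-02,
       -7.01352674e+01, -1.65066183e+01])}
scene {'fx': 489.85576562667313, 'fy': 489.85576562667313, 'cx': 316.35613237474774, 'cy': 199.05460609506437, 'dist_coeffs': array([-0.11298816,  0.        ,  0.        ,  0.        ,  0.        ]), 'R': array([[-0.45832547,  0.88875393, -0.00736282],
       [ 0.58784694,  0.29691525, -0.75251399],
       [-0.66661363, -0.34922455, -0.6585351 ]]), 't': array([ 0.26845355, -0.23494203,  2.016336  ])}
top {'fx': 388.9405737307092, 'fy': 388.9405737307092, 'cx': 320.71252842488553, 'cy': 200.0836615845947, 'dist_coeffs': array([0.00853124, 0.        , 0.        , 0.        , 0.        ]), 'R': array([[ 0.00128418, -0.99996545,  0.00821239],
       [-0.9937823 , -0.00219047, -0.1113191 ],
       [ 0.11133325, -0.00801838, -0.99375078]]), 't': array([-0.01067991,  0.57604737,  1.14174518])}
```

View pics/scene0.png

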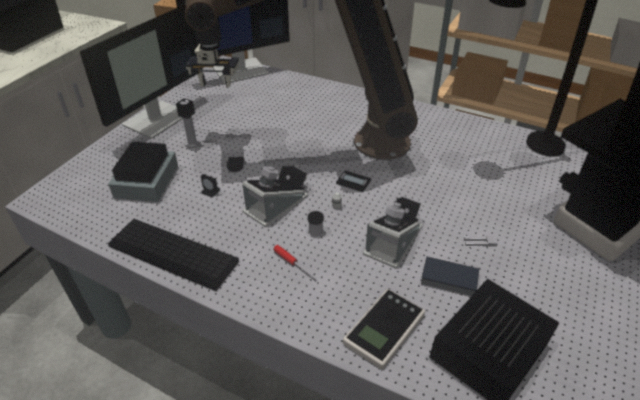

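View pics/top0.png

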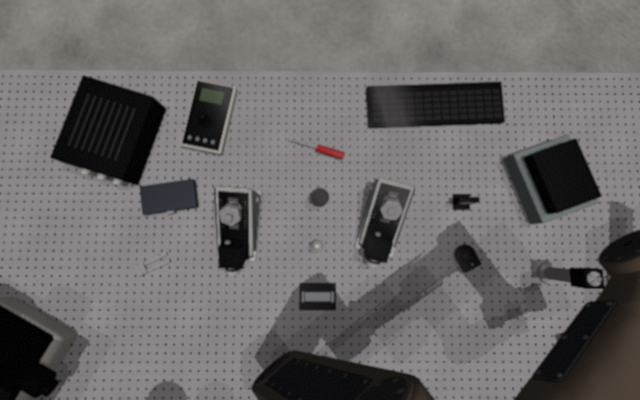

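The scene view shows two slides, at about (275,190) and (395,228). In the top view their nuts are at (231,215) and (391,208), with the low ends towards the robot. I'll enlarge both.

```bash
python3 - <<'E'
import cv2,numpy as np
s=cv2.imread('pics/scene0.png');t=cv2.imread('pics/top0.png')
f=lambda im,x,y:cv2.convertScaleAbs(cv2.resize(im[y:y+75,x:x+100],(400,300),interpolation=cv2.INTER_CUBIC),alpha=1.5)
cv2.imwrite('pics/mos.png',np.vstack([np.hstack([f(s,230,150),f(s,345,190)]),np.hstack([f(t,185,180),f(t,340,175)])]))
E
```

```text
(no output)
```

View pics/mos.png

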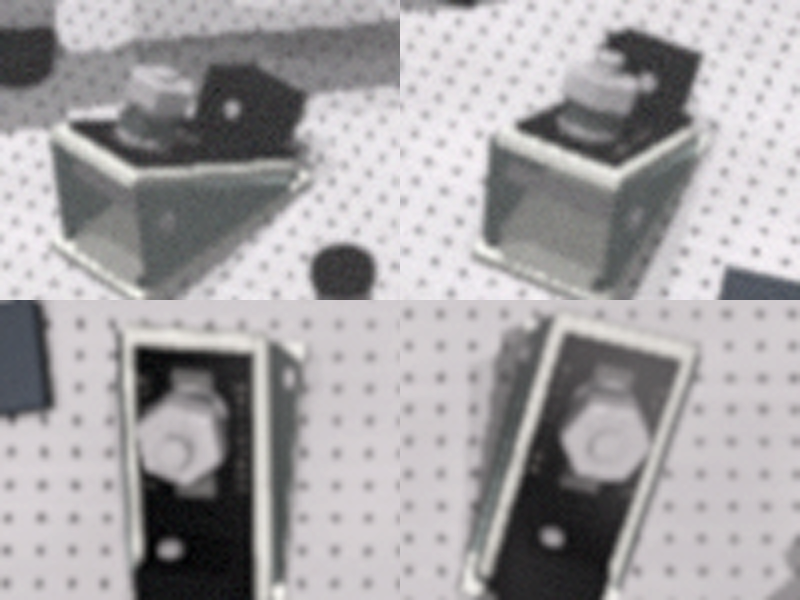

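Scene-left / top-right is the slide at y<0. Its nut stands clear of the setting nut and has less stud showing, so it looks like lamp_a. I'll compute its pose.

```bash
cat > h.py <<'E'
from plant import r
import cv2,numpy as np
from scipy.spatial.transform import Rotation as Ro
def ray(p,uv):
    K=np.array([[p['fx'],0,p['cx']],[0,p['fy'],p['cy']],[0,0,1]])
    x=cv2.undistortPoints(np.array([[uv]],float),K,p['dist_coeffs'])[0,0]
    R=np.array(p['R']);d=R.T@np.array([x[0],x[1],1]);return -R.T@np.array(p['t']),d/np.linalg.norm(d)
def onz(p,uv,z):
    o,d=ray(p,uv);return o+d*(z-o[2])/d[2]
def tri(p1,a,p2,b):
    o1,d1=ray(p1,a);o2,d2=ray(p2,b)
    s=np.linalg.lstsq(np.c_[d1,-d2],o2-o1,rcond=None)[0]
    A,B=o1+s[0]*d1,o2+s[1]*d2;return (A+B)/2,np.linalg.norm(A-B)
def tcp():
    s=r.get_state();return np.array(s['tcp_pos']),Ro.from_euler('xyz',s['eef_rot'],degrees=True)
def goal(foot,yaw,h,tw):
    "TCP pose with grasp point h above plate along stud, tool y twisted tw deg"
    L=Ro.from_euler('z',yaw,degrees=True);a=L.apply([-.5,0,.866])
    # base tool: z=-a, x along lamp... y = lamp y
    z=-a;y=-L.apply([0,1,0]);x=np.cross(y,z)
    T=Ro.from_matrix(np.c_[x,y,z])*Ro.from_euler('z',tw,degrees=True)
    return np.array(foot)+a*(h+.159),T
def delta(G):
    p,R=tcp();return R.inv().apply(G[0]-p)*1000,(R.inv()*G[1]).as_rotvec(degrees=True)
E
python3 - <<'E'
from h import *
p=r.camera_params('top');s=r.camera_params('scene')
m=lambda x,y,ox,oy:((x)/4+ox,(y)/4+oy)
for n,uv in(('a end',m(202,143,340,175)),('b end',m(177,150,185,180))):print(n,onz(p,uv,.164))
A=onz(p,m(160,22,340,175),.17);B=onz(p,m(290,50,340,175),.17);d=A-B;print('yaw',np.degrees(np.arctan2(-d[0],d[1])),A,B)
# scene lamp a end at mosaic (162,72); b (610,52)
print(tri(p,m(202,143,340,175),s,m(165,72,230,150)), tri(p,m(177,150,185,180),s,m(215,55,345,190)))
w=r.camera_params('wrist');T,R=tcp();print('wrist cam in tool',R.inv().apply(-np.array(w['R']).T@w['t']-T),(R.inv()*Ro.from_matrix(w['R']).inv()).as_matrix().round(2),w['fx'])
E
```

```text
a end [ 0.5330285 -0.1951521  0.164    ]
b end [0.51418973 0.2344023  0.164     ]
yaw -12.192321205966033 [ 0.61378499 -0.16737572  0.17      ] [ 0.59504647 -0.25410104  0.17      ]
(array([ 0.53280678, -0.19467876,  0.1640735 ]), np.float64(0.0009940817565298372)) (array([0.51229278, 0.23945581, 0.16282409]), np.float64(0.010188804124631268))
wrist cam in tool [ 0.0852142  -0.00020651  0.02154067] [[-0.   -0.95 -0.31]
 [ 1.   -0.    0.  ]
 [-0.   -0.31  0.95]] 290.9214432913918
```

```bash
python3 - <<'E'
from h import *
foot=[.5633,-.2017,.112]
for tw in range(-180,180,30):print(tw,*[v.round(1) for v in delta(goal(foot,-12.2,.15,tw))])
E
```

```text
-180 [-325.7  370.8   24.7] [  8.7 -29.2  32.1]
-150 [-325.7  370.8   24.7] [  0.9 -31.6  61.4]
-120 [-325.7  370.8   24.7] [ -7.8 -32.6  90.6]
-90 [-325.7  370.8   24.7] [-17.4 -32.1 119.6]
-60 [-325.7  370.8   24.7] [-28.1 -29.8 148.3]
-30 [-325.7  370.8   24.7] [  39.2   24.1 -171.1]
0 [-325.7  370.8   24.7] [  38.3   11.4 -142.8]
30 [-325.7  370.8   24.7] [  35.9    1.  -114. ]
60 [-325.7  370.8   24.7] [ 32.2  -7.7 -84.9]
90 [-325.7  370.8   24.7] [ 27.5 -14.9 -55.7]
120 [-325.7  370.8   24.7] [ 22.  -20.8 -26.5]
150 [-325.7  370.8   24.7] [ 15.7 -25.6   2.8]
```

```bash
python3 -m pendant '[[[-0.033,0.037,0,3,-5,0.5,1],[-0.065,0.074,0,6,-10,1,1],[-0.098,0.111,0,9,-15,1.6,1],[-0.13,0.148,0.005,12,-20,2.2,1],[-0.163,0.185,0.01,15.7,-25.6,2.8,1]]]' 60; python3 - <<'E'
from h import *
print(*[v.round(1) for v in delta(goal([.5633,-.2017,.112],-12.2,.15,150))],r.get_state()['joints'].round(1))
E
```

```text
time_s: 0.6
tcp_pos: [0.3261, -0.399, 0.3947]
eef_rot: [-163.7, 25.9, -158.4]
contact_force: [1.2, 0.4, 1.5]
gripper_width: 0.0874
gripper_force: 0.0
[-141.5  198.9   31. ] [-0.2  0.2 -0. ] [-34.4  -0.4 -23.3 -17.2 -39.9 -27.2]
```

```bash
python3 -m pendant '[[[-0.028,0.039,0.006,0,0,0,1],[-0.056,0.078,0.012,0,0,0,1],[-0.084,0.118,0.018,0,0,0,1],[-0.112,0.158,0.025,0,0,0,1],[-0.1405,0.198,0.031,0,0,0,1]]]'; python3 -m pendant '[[[0,0,0,0,0,0,1],[0,0,0,0,0,0,1]]]';  python3 - <<'E'
from h import *
print(*[v.round(1) for v in delta(goal([.5633,-.2017,.112],-12.2,.15,150))],r.get_state()['joints'].round(1))
p=r.camera_params('wrist');im=r.capture('wrist');np.save('w1.npy',np.array([p],dtype=object),allow_pickle=True);cv2.imwrite('pics/w1.png',im[:,:,::-1])
E
```

```text
time_s: 1.1
tcp_pos: [0.4022, -0.1956, 0.3808]
eef_rot: [-163.8, 25.6, -158.4]
contact_force: [1.0, -2.1, 0.5]
gripper_width: 0.0873
gripper_force: 0.0
time_s: 1.3
tcp_pos: [0.402, -0.1968, 0.3805]
eef_rot: [-163.8, 25.5, -158.3]
contact_force: [0.2, -0.9, 0.5]
gripper_width: 0.0878
gripper_force: 0.0
[-17.5  23.8   2.8] [ 0.  -0.1  0.2] [  1.5  -9.8 -47.2  16.8 -24.3 -87.1]
```

View pics/w1.png

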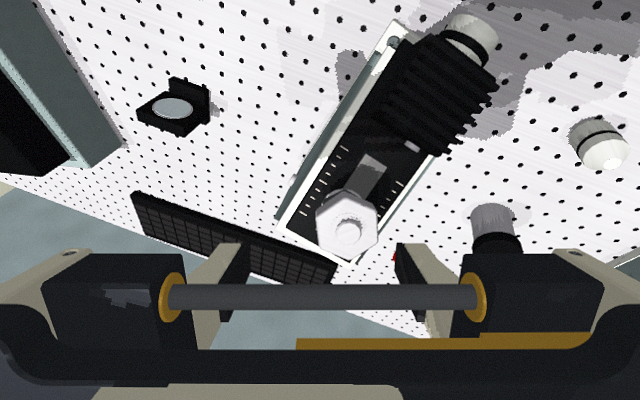

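The wrist view shows lamp_a's nut with its top face centred at about (347,230) and a lamp head up-right. The last row fell short, so I'll finish the approach.

```bash
python3 -m pendant '[[[-0.009,0.012,0.0015,0,0,0,1],[-0.0175,0.0238,0.0028,0,0,0,1],[-0.0175,0.0238,0.0028,0,0,0,1]]]';  python3 - <<'E'
from h import *
print(*[v.round(1) for v in delta(goal([.5633,-.2017,.112],-12.2,.15,150))],r.get_state()['joints'].round(1))
p=r.camera_params('wrist');im=r.capture('wrist')
np.savez('w2.npz',**p);cv2.imwrite('pics/w2.png',im[:,:,::-1])
c=cv2.resize(im[120:300,240:460],(770,630)[:2],interpolation=cv2.INTER_CUBIC)[:590];cv2.imwrite('pics/w2c.png',c[:,:,::-1])
E
```

```text
time_s: 1.65
tcp_pos: [0.4125, -0.1705, 0.38]
eef_rot: [-163.8, 25.5, -158.6]
contact_force: [-0.5, -0.2, 0.3]
gripper_width: 0.0876
gripper_force: 0.0
[-0.1  1.5  0.1] [-0.1 -0.1 -0. ] [  5.2 -10.  -49.5  22.6 -23.4 -96.2]
```

View pics/w2c.png

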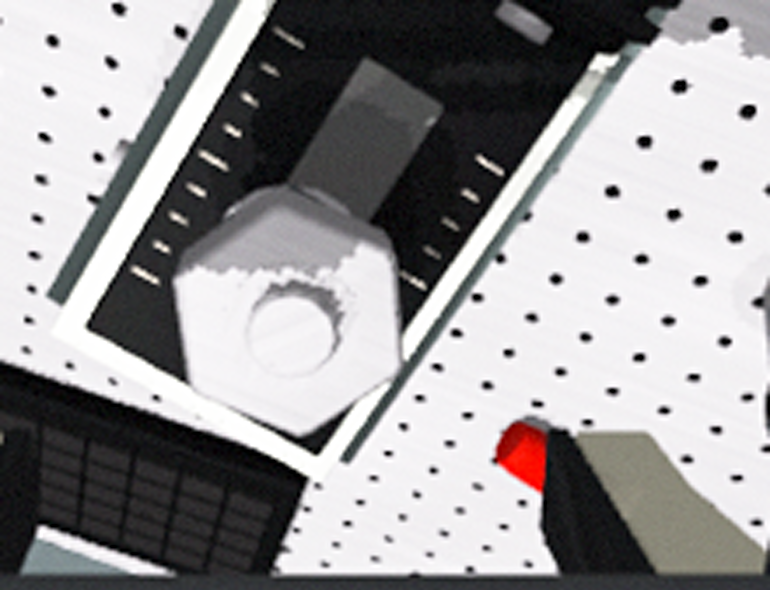

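The hexagon's corners in the crop are at about (280,190), (390,250), (402,360), (303,437), (192,375) and (178,275). The stud end is at (291,335).

```bash
python3 - <<'E'
from h import *
p=dict(np.load('w2.npz'));f=lambda x,y:(240+x/3.5,120+y/3.5)
yaw=-12.2
def onpl(uv,P,n):
    o,d=ray(p,uv);return o+d*((P-o)@n)/(d@n)
# rail plate yaw from the horizontal top end edge of frame (black plate end edge), level line
e0,e1=f(60,300),f(325,475)
A,B=onz(p,e0,.165),onz(p,e1,.165);print('len',np.linalg.norm(A-B),'yaw',np.degrees(np.arctan2(*( (A-B)[:2]*[1,-1])))%180,A,B)
E=onz(p,f(291,335),.1657);print('end',E)
L=Ro.from_euler('z',yaw,degrees=True);a=L.apply([-.5,0,.866])
foot=E-a*.062;print('foot',foot)
c=[(280,190),(390,250),(402,360),(303,437),(192,375),(178,275)]
T,R=tcp()
for h in(.046,.052,.055,.058):
    C=np.array([onpl(f(*q),foot+a*h,a) for q in c]);q=R.inv().apply(C-foot)
    ctr=q.mean(0);rad=np.linalg.norm((q-ctr)[:,:2],axis=1)*1000
    ang=np.degrees(np.arctan2((q-ctr)[:,1],(q-ctr)[:,0]))%60
    print(h,'ctr off',(ctr[:2]*1000).round(1),'R',rad.round(1),rad.mean().round(1),'corner ang tool',ang.round(1))
E
```

```text
len 0.08444361472368576 yaw 158.66747129254415 [ 0.54635349 -0.25400156  0.165     ] [ 0.5770724  -0.17534361  0.165     ]
end [ 0.52810189 -0.19751289  0.1657    ]
foot [ 0.55840178 -0.20406395  0.112008  ]
0.046 ctr off [-0.8 -0.1] R [32.2 29.7 30.4 33.1 29.6 29.8] 30.8 corner ang tool [55.4 54.6 52.4 54.5 58.1 51.4]
0.052 ctr off [ 1.2 -0.1] R [31.4 29.  29.6 32.3 28.8 29.1] 30.0 corner ang tool [55.4 54.6 52.4 54.5 58.1 51.4]
0.055 ctr off [ 2.3 -0.1] R [31.  28.6 29.3 31.9 28.5 28.7] 29.6 corner ang tool [55.4 54.6 52.4 54.5 58.1 51.4]
0.058 ctr off [ 3.3 -0.1] R [30.6 28.2 28.9 31.4 28.1 28.3] 29.3 corner ang tool [55.4 54.6 52.4 54.5 58.1 51.4]
```

The yaw estimates disagree (-12 against -21). I'll refine using plate edge directions from line segments in the wrist view.

```bash
python3 - <<'E'
from h import *
p=dict(np.load('w2.npz'));im=cv2.cvtColor(cv2.imread('pics/w2.png'),cv2.COLOR_BGR2GRAY)
l=cv2.createLineSegmentDetector().detect(im)[0][:,0]
S=[s for s in l if np.hypot(s[2]-s[0],s[3]-s[1])>28 and 240<s[0]<460 and 60<s[1]<290 and 240<s[2]<460 and 60<s[3]<290]
def pts(s,n,P):
    out=[]
    for uv in(s[:2],s[2:]):
        o,d=ray(p,uv);out.append(o+d*((P-o)@n)/(d@n))
    return out
for s in S:
    row=[]
    for yaw in(-12,-16,-20,-24):
        L=Ro.from_euler('z',yaw,degrees=True);a=L.apply([-.5,0,.866]);P=np.array([.53,-.1965,.1657])-a*.062
        A,B=pts(s,a,P);v=B-A;row.append(round((np.degrees(np.arctan2(v@L.apply([0,1,0]),v@L.apply([.866,0,.5])))+45)%90-45,1))
    print(s.round(0),row)
t,sc=r.camera_params('top'),r.camera_params('scene')
f=lambda x,y:(240+x/3.5,120+y/3.5);m=lambda x,y,ox,oy:(x/4+ox,y/4+oy)
for n,w,tt in(('right',(58,303),(295,47)),('left',(325,477),(157,20)),('stud',(291,335),(202,143))):
    print(n,tri(p,f(*w),t,m(*tt,340,175)))
print('stud w/scene',tri(p,f(291,335),sc,m(165,72,230,150)))
E
```

```text
[287. 238. 327. 254.] [np.float64(6.3), np.float64(8.8), np.float64(11.4), np.float64(13.9)]
[297. 285. 251. 270.] [np.float64(8.3), np.float64(10.4), np.float64(12.6), np.float64(14.8)]
[411. 134. 354. 216.] [np.float64(-1.9), np.float64(1.5), np.float64(5.0), np.float64(8.6)]
[330. 250. 264. 213.] [np.float64(-1.8), np.float64(0.8), np.float64(3.5), np.float64(6.1)]
[327. 257. 316. 284.] [np.float64(9.6), np.float64(13.1), np.float64(16.7), np.float64(20.4)]
[428. 128. 391. 178.] [np.float64(-3.3), np.float64(0.1), np.float64(3.6), np.float64(7.2)]
[388. 240. 424. 244.] [np.float64(24.2), np.float64(26.8), np.float64(29.5), np.float64(32.1)]
[318. 284. 398. 284.] [np.float64(29.8), np.float64(32.1), np.float64(34.4), np.float64(36.7)]
[402. 243. 428. 284.] [np.float64(-26.8), np.float64(-23.4), np.float64(-19.9), np.float64(-16.4)]
[289. 200. 294. 231.] [np.float64(36.6), np.float64(39.9), np.float64(43.2), np.float64(-43.4)]
[356. 221. 407. 149.] [np.float64(-1.8), np.float64(1.6), np.float64(5.2), np.float64(8.7)]
[380. 194. 339. 252.] [np.float64(-1.6), np.float64(1.9), np.float
[... 442 characters left out ...]
6), np.float64(-11.3), np.float64(-7.9), np.float64(-4.6)]
[346. 181. 365. 153.] [np.float64(-2.8), np.float64(0.7), np.float64(4.1), np.float64(7.7)]
[343. 136. 321. 171.] [np.float64(-1.9), np.float64(1.5), np.float64(5.0), np.float64(8.5)]
[319. 256. 278. 242.] [np.float64(8.8), np.float64(11.3), np.float64(13.8), np.float64(16.2)]
right (array([ 0.60463673, -0.27006506,  0.11882709]), np.float64(0.0004470843662884373))
left (array([ 0.62080568, -0.17061126,  0.13496633]), np.float64(0.0008079917702660387))
stud (array([ 0.5334948 , -0.19661799,  0.16055221]), np.float64(0.001636925705630329))
stud w/scene (array([ 0.53095976, -0.19651232,  0.1625025 ]), np.float64(0.0020988754541724428))
```

```bash
python3 - <<'E'
import cv2,numpy as np
im=cv2.imread('pics/w2.png')[165:255,280:365]
g=cv2.createCLAHE(4,(3,3)).apply(cv2.cvtColor(im,cv2.COLOR_BGR2GRAY))
b=cv2.resize(g,None,fx=6.5,fy=6.5,interpolation=cv2.INTER_CUBIC);cv2.imwrite('pics/w2e.png',b);print(b.shape)
E
```

```text
(585, 552)
```

View pics/w2e.png

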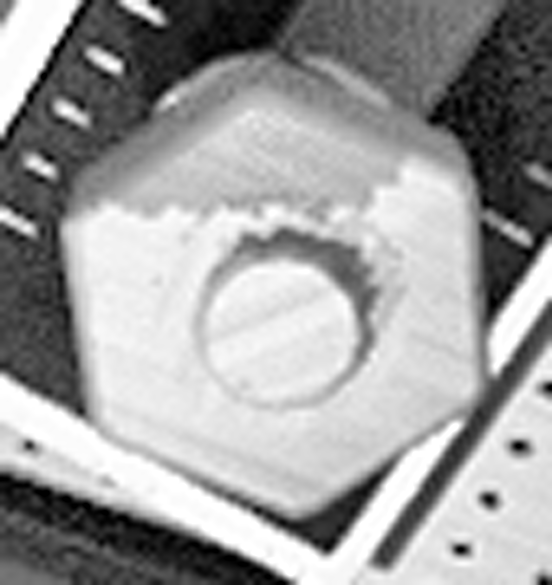

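The enhanced view shows the top-face corners at (260,92), (465,178), (485,385), (295,516), (95,415) and (70,218), and the stud end at (282,335). The setting nut sits below.

```bash
python3 - <<'E'
from h import *
p=dict(np.load('w2.npz'));f=lambda x,y:(280+x/6.5-.4,165+y/6.5-.4)
yaw=-14.3;L=Ro.from_euler('z',yaw,degrees=True);a=L.apply([-.5,0,.866])
E=onz(p,f(282,335),.1657);foot=E-a*.062;print('end',E,'foot',foot)
def onpl(uv,P):
    o,d=ray(p,uv);return o+d*((P-o)@a)/(d@a)
c=[(260,92),(465,178),(485,385),(295,516),(95,415),(70,218)]
G=goal(foot,yaw,.15,150)[1]
for h in(.046,.050,.053,.056):
    q=G.inv().apply(np.array([onpl(f(*x),foot+a*h) for x in c])-foot);ctr=q.mean(0);v=(q-ctr)
    print(h,(ctr[:2]*1000).round(1),'R',(np.linalg.norm(v[:,:2],axis=1)*1000).round(1),np.linalg.norm(v[:,:2],axis=1).mean()*1000,'ang in tw150 frame',(np.degrees(np.arctan2(v[:,1],v[:,0]))%60).round(1))
t=r.camera_params('top')
Em=np.array([.5305,-.1965,.1657]);print('foot mean',Em-a*.062)
for tw in(145,150,155):print(tw,*[x.round(1) for x in delta(goal(Em-a*.062,yaw,.15,tw))])
# lamp b check: wrist pixel none
print(r.get_state()['joints'].round(1))
E
```

```text
end [ 0.52865789 -0.19750838  0.1657    ] foot [ 0.55869738 -0.20516535  0.112008  ]
0.046 [-1.6 -0.1] R [29.4 30.2 30.6 31.5 29.8 30.2] 30.27856841951454 ang in tw150 frame [53.5 52.7 50.9 54.  55.9 52.2]
0.05 [-0.2 -0.3] R [28.9 29.7 30.1 30.9 29.3 29.7] 29.77363763754627 ang in tw150 frame [53.5 52.7 50.9 54.  55.9 52.2]
0.053 [ 0.9 -0.3] R [28.5 29.3 29.7 30.6 28.9 29.3] 29.394939551070113 ang in tw150 frame [53.5 52.7 50.9 54.  55.9 52.2]
0.056 [ 1.9 -0.4] R [28.1 29.  29.3 30.2 28.5 29. ] 29.01624146459393 ang in tw150 frame [53.5 52.7 50.9 54.  55.9 52.2]
foot mean [ 0.56053949 -0.20415697  0.112008  ]
145 [-0.2  5.  -1. ] [ 0.8  0.4 -3.2]
150 [-0.2  5.  -1. ] [0.8 0.4 1.8]
155 [-0.2  5.  -1. ] [0.8 0.4 6.8]
[  5.2 -10.  -49.5  22.5 -23.4 -96. ]
```

```bash
python3 -m pendant '[[[0,0.005,-0.001,0.8,0.4,-5,1],[0,0.005,-0.001,0.8,0.4,-5,1]]]';  python3 - <<'E'
from h import *
F=[.5605,-.2042,.112]
for tw in(143.2,83.2):print(*[v.round(1) for v in delta(goal(F,-14.3,.15,tw))])
print(r.get_state()['joints'].round(1))
E
```

```text
time_s: 1.9
tcp_pos: [0.4103, -0.1661, 0.3794]
eef_rot: [-160.9, 23.6, -153.4]
contact_force: [-1.3, 0.3, -0.8]
gripper_width: 0.0877
gripper_force: 0.0
[-0.5 -0.1  0.1] [-0.   0.   0.1]
[-0.5 -0.1  0.1] [ -0.   -0.  -59.9]
[  5.8 -10.5 -51.1  26.2 -23.  -95. ]
```

A positive tool-z turn lowers J6, so I'll wind back 240° (a hexagon symmetry) to leave room for one long clockwise stroke.

```bash

python3 -m pendant '[[[0,0,0,0,0,-8,1],[0,0,0,0,0,-16,1],[0,0,0,0,0,-24,1],[0,0,0,0,0,-32,1],[0,0,0,0,0,-40,1]]]' >/dev/null
python3 -m pendant '[[[0,0,0,0,0,-8,1],[0,0,0,0,0,-16,1],[0,0,0,0,0,-24,1],[0,0,0,0,0,-32,1],[0,0,0,0,0,-40,1]]]' >/dev/null
python3 -m pendant '[[[0,0,0,0,0,-8,1],[0,0,0,0,0,-16,1],[0,0,0,0,0,-24,1],[0,0,0,0,0,-32,1],[0,0,0,0,0,-40,1]]]' >/dev/null
python3 -m pendant '[[[0,0,0,0,0,-8,1],[0,0,0,0,0,-16,1],[0,0,0,0,0,-24,1],[0,0,0,0,0,-32,1],[0,0,0,0,0,-40,1]]]' >/dev/null
python3 -m pendant '[[[0,0,0,0,0,-8,1],[0,0,0,0,0,-16,1],[0,0,0,0,0,-24,1],[0,0,0,0,0,-32,1],[0,0,0,0,0,-40,1]]]' >/dev/null
python3 -m pendant '[[[0,0,0,0,0,-8,1],[0,0,0,0,0,-16,1],[0,0,0,0,0,-24,1],[0,0,0,0,0,-32,1],[0,0,0,0,0,-40,1]]]'
python3 - <<'E'
from h import *
F=[.5605,-.2042,.112]
for h in(.15,.062):print(*[v.round(1) for v in delta(goal(F,-14.3,h,-96.8))])
s=r.get_state();print(s['joints'].round(1),s['moment'])
p=r.camera_params('wrist');im=r.capture('wrist');np.savez('w3.npz',**p);cv2.imwrite('pics/w3.png',im[:,:,::-1])
c=cv2.resize(im[140:290,220:420],(800,600),interpolation=cv2.INTER_CUBIC);cv2.imwrite('pics/w3c.png',c[:,:,::-1])
E
```

```text
time_s: 4.9
tcp_pos: [0.4107, -0.1662, 0.3797]
eef_rot: [150.1, 3.5, 81.8]
contact_force: [-0.7, 0.3, 0.2]
gripper_width: 0.0874
gripper_force: 0.0
[0.1 0.1 0.1] [ 0.1 -0.   0.2]
[ 0.1 -0.  88.1] [ 0.1 -0.   0.2]
[  5.8 -10.4 -51.   26.  -23.  145.2] [ 0.30894438  1.65242487 -0.00843974]
```

View pics/w3c.png

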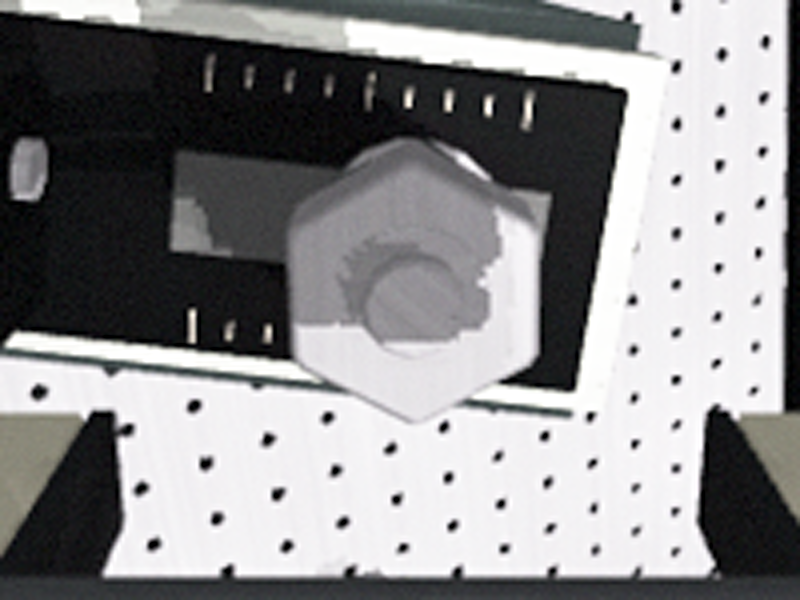

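The nut is square to the fingers: its flats are at x=292 and 540, the stud end is at (415,303), and the fingers are centred at about x=411. I'll get a second stud fix from this side.

```bash
python3 - <<'E'
from h import *
p=dict(np.load('w3.npz'));q=dict(np.load('w2.npz'))
f=lambda x,y:(220+x/4-.4,140+y/4-.4);g=lambda x,y:(280+x/6.5-.4,165+y/6.5-.4)
a=Ro.from_euler('z',-14.3,degrees=True).apply([-.5,0,.866])
E=onz(p,f(414,306),.1657);print('end',E)
X,e=tri(p,f(414,306),q,g(282,335));print('tri',X,e)
E=(E+onz(q,g(282,335),.1657))/2;print('mean',E,'foot',E-a*.062)
print(*[v.round(1) for v in delta(goal(E-a*.062,-14.3,.11,-96.8))])
E
```

```text
end [ 0.52933441 -0.19568995  0.1657    ]
tri [ 0.53079048 -0.19728226  0.16343369] 0.0006440957837802482
mean [ 0.52899615 -0.19659916  0.1657    ] foot [ 0.55903564 -0.20425613  0.112008  ]
[-0.2 -1.2 39.4] [ 0.1 -0.   0.7]
```

```bash
python3 -m pendant '[[[0,-0.0006,0.025,0,0,0.3,1],[0,-0.0006,0.05,0,0,0.3,1],[0,-0.0006,0.075,0,0,0.3,1],[0,-0.0006,0.09,0,0,0.3,1],[0,-0.0006,0.1,0,0,0.3,1]]]'; cat >> h.py <<'E'
def st(b=None):
    s=r.get_state();T,R=tcp();f=R.inv().apply(s['contact_force']);m=R.inv().apply(s['moment'])
    F=[.5595,-.2042,.112];g=goal(F,-14.3,.05,-96.8);d=R.inv().apply(T-g[0])*1000
    print('t',s['time_s'],'Ftool',f.round(1),'Mtool',m.round(2),'w',round(s['gripper_width']*1000,1),'gf',s['gripper_force'],'off mm',d.round(1),'turn',(g[1].inv()*R).as_rotvec(degrees=True).round(1),'J',s['joints'].round(1))
E
python3 -m pendant '[[[0,0,0,0,0,0,1],[0,0,0,0,0,0,1]]]' >/dev/null; python3 -c "from h import *;st()"; 
python3 -m pendant '[[[0,0,0,0,0,0,0.2],[0,0,0,0,0,0,0],[0,0,0,0,0,0,-0.3],[0,0,0,0,0,0,-0.6],[0,0,0,0,0,0,-1]]]' 15;  python3 -c "from h import *;st()"
```

```text
time_s: 5.45
tcp_pos: [0.4627, -0.1852, 0.3052]
eef_rot: [151.2, 2.5, 81.4]
contact_force: [0.4, -0.7, 0.2]
gripper_width: 0.0878
gripper_force: 0.0
t 5.65 Ftool [ 0.4  0.2 -0.5] Mtool [ 1.61 -0.01 -0.04] w 87.8 gf 0.0 off mm [-5.9 10.2 -9. ] turn [1.  0.6 0.5] J [ -8.6   1.5 -58.2  56.6  -2.7 124.8]
time_s: 6.15
tcp_pos: [0.4607, -0.1842, 0.3054]
eef_rot: [151.4, 2.8, 81.5]
contact_force: [-34.9, 11.1, 3.4]
gripper_width: 0.0587
gripper_force: 14.7
t 6.15 Ftool [  5.6 -30.  -20.6] Mtool [13.38  2.44 -0.1 ] w 58.7 gf 14.704997220542282 off mm [-5.9  8.7 -9. ] turn [1.2 0.5 0.4] J [ -8.5   1.4 -58.3  56.6  -3.  124.8]
```

The arm went towards a wrist limit (J3 ≈ -58.2, J5 ≈ -3), so the pose was not reached. I'll open and back off, then work out the kinematics from recorded states.

```bash
cat > log.py <<'E'
from plant import r
import json
s=r.get_state();open('log.txt','a').write(json.dumps([list(map(float,s[k])) for k in('joints','tcp_pos','eef_rot')])+'\n')
E
python3 log.py
python3 -m pendant '[[[0,0,0,0,0,0,1],[0,0,0,0,0,0,1],[0,0,0,0,0,0,1],[0,0,0,0,0,0,1]]]' ; python3 log.py
python3 -m pendant '[[[0,0,-0.03,0,0,0,1],[0,0,-0.06,0,0,0,1],[0,0,-0.1,0,0,0,1],[0,0,-0.1,0,0,0,1],[0,0,-0.1,0,0,0,1]]]'; python3 log.py
python3 -m pendant '[[[0,0,-0.04,0,0,0,1],[0,0,-0.08,0,0,0,1],[0,0,-0.1,0,0,0,1],[0,0,-0.1,0,0,0,1]]]'; python3 log.py
python3 -c "from h import *;st()"
cat > kin.py <<'E'
import numpy as np,json
from scipy.spatial.transform import Rotation as Ro
from scipy.optimize import least_squares
D=[np.array(x) if 0 else x for x in map(json.loads,open('log.txt'))]
s4,s6=1,1
def fk(q,P,s=(1,1)):
    a1,h,x2,z2,x3,y3,z3,x5,y5,z5,d=P
    q=np.radians(q);e=lambda ax,t:Ro.from_rotvec(np.array(ax)*t)
    R=e([0,0,1],q[0]);p=R.apply([a1,0,h])
    R=R*e([0,1,0],q[1]);p=p+R.apply([x2,0,z2])
    R=R*e([0,1,0],-q[2]);p=p+R.apply([x3,y3,z3])
    R=R*e([1,0,0],s[0]*q[3])
    R=R*e([0,1,0],-q[4]);p=p+R.apply([x5,y5,z5])
    R=R*e([1,0,0],s[1]*q[5])
    return p,R*C
C=Ro.identity()
E
cat > fit.py <<'E'
import kin;from kin import *
D=[(np.array([-52.764683,20.592943,.632523,-.01979,-70.135267,-16.506618]),np.array([.23883776,-.631125,.40369694]),np.array([179.90297,-.009353,-159.278]))]+[tuple(map(np.array,d)) for d in D]
for s in((1,1),(1,-1),(-1,1),(-1,-1)):
    def zc(q):
        kin.C=Ro.identity();return fk(q,np.zeros(11),s)[1]
    Cs=[(zc(q).inv()*Ro.from_euler('xyz',e,degrees=True)) for q,p,e in D]
    m=Ro.concatenate(Cs).mean();print(s,'rot err',max((m.inv()*c).magnitude() for c in Cs)*57.3,m.as_matrix().round(2).tolist())
    kin.C=m
    f=lambda P:np.concatenate([(fk(q,P,s)[0]-p) for q,p,e in D]+[1e-3*(P-P0)])
    P0=np.array([0,.3,0,.4,.4,-.1,.05,.1,-.05,0,0])
    z=least_squares(f,P0);print('pos rms mm',np.sqrt((f(z.x)[:-11]**2).mean())*1000,z.x.round(3))
E
python3 fit.py
```

```text
time_s: 6.55
tcp_pos: [0.4624, -0.1831, 0.3063]
eef_rot: [151.1, 2.6, 81.7]
contact_force: [-0.3, -0.4, 0.4]
gripper_width: 0.0846
gripper_force: 0.0
time_s: 7.05
tcp_pos: [0.4154, -0.1716, 0.3958]
eef_rot: [150.8, 2.6, 81.8]
contact_force: [0.1, -0.1, -1.2]
gripper_width: 0.0879
gripper_force: 0.0
time_s: 7.45
tcp_pos: [0.368, -0.1617, 0.4829]
eef_rot: [150.9, 2.7, 81.7]
contact_force: [0.7, 0.8, -0.2]
gripper_width: 0.0875
gripper_force: 0.0
t 7.45 Ftool [1.  0.4 0.4] Mtool [ 1.61  0.05 -0.01] w 87.5 gf 0.0 off mm [  -5.5   12.2 -210.5] turn [0.7 0.7 0.3] J [  9.9 -20.4 -39.9  15.9 -44.4 153.7]
(1, 1) rot err 19.879687889988073 [[0.17, -0.02, 0.98], [-0.95, 0.27, 0.17], [-0.27, -0.96, 0.02]]
pos rms mm 2.6119704945430384 [ 0.266 -0.112  0.226  0.272  0.172 -0.218  0.101 -0.305  0.026 -0.123
  0.   ]
(1, -1) rot err 58.241074408996 [[0.19, -0.01, 0.98], [-0.56, -0.82, 0.1], [0.81, -0.57, -0.16]]
pos rms mm 2.6119704945430384 [ 0.266 -0.112  0.226  0.272  0.172 -0.218  0.101 -0.305  0.026 -0.123
  0.   ]
(-1, 1) rot err 39.34546596131612 [[-0.0, -0.0, 1.0], [-0.3, 0.95, 0.0], [-0.95, -0.3, -0.0]]
pos rms mm 0.00042887954167439497 [ 0.     0.199  0.     0.602  0.464 -0.     0.     0.2   -0.192  0.
  0.   ]
(-1, -1) rot err 2.662704612875188e-05 [[-0.0, -0.0, 1.0], [-1.0, -0.0, -0.0], [0.0, -1.0, -0.0]]
pos rms mm 0.00042887954167439497 [ 0.     0.199  0.     0.602  0.464 -0.     0.     0.2   -0.192  0.
  0.   ]
```

The model fits exactly: links .199/.602/.464, with wrist offsets .200 and -.192. Next, a global IK search for the gripping pose within the joint limits.

```bash
cat > ik.py <<'E'
import kin;from kin import *
from h import goal,r
S=(-1,-1);P=np.array([0,.199,0,.602,.464,0,0,.2,-.192,0,0]);kin.C=Ro.from_matrix([[0,0,1],[-1,0,0],[0,-1,0]])
P=None
import sys
D=[tuple(map(np.array,d)) for d in D];P0=np.array([0,.199,0,.602,.464,0,0,.2,-.192,0,0])
P=least_squares(lambda P:np.concatenate([fk(q,P,S)[0]-p for q,p,e in D]+[1e-4*(P-P0)]),P0).x
lo=np.array([-176.03,-82.01,-58.28,-173.87,-174.79,-173.66]);hi=np.array([176.03,121.73,71.71,95.51,-.11,173.66])
def ik(G,q0,free=False):
    "free: ignore twist"
    def f(q):
        p,R=fk(q,P,S);v=R.as_matrix()[:,2]-G[1].as_matrix()[:,2] if free else (G[1].inv()*R).as_rotvec()
        return np.r_[(p-G[0])*3,v]
    return least_squares(f,np.clip(q0,lo+.1,hi-.05),bounds=(lo,hi),x_scale=20)
E
cat > t.py <<'E'
from ik import *
rng=np.random.default_rng(0);F=[.5595,-.2042,.112]
for h in(.15,.10,.07,.05,.04):
    G=goal(F,-14.3,h,-96.8);out=set();best=9
    for k in range(60):
        s=ik(G,rng.uniform(lo,hi),True);best=min(best,s.cost)
        if s.cost<1e-8:out.add(tuple(s.x[:5].round(0)))
    print(h,best,sorted(out))
E
python3 t.py
```

```text
0.15 1.6717071917281207e-31 [(np.float64(6.0), np.float64(-11.0), np.float64(-51.0), np.float64(26.0), np.float64(-23.0))]
0.1 1.5837191562888455e-28 [(np.float64(0.0), np.float64(-4.0), np.float64(-56.0), np.float64(39.0), np.float64(-12.0))]
0.07 0.0001628395550217743 []
0.05 0.000823702347435086 []
0.04 0.0013664162062932599 []
```

Coaxial gripping is out of reach because of the J3 limit. The pads also seat on the flats with the tool leaning up the slope about its closing axis, like a wrench. I'll scan lean angle against swing for reachability.

```bash
cat >> ik.py <<'E'
F=np.array([.5595,-.2042,.112]);YAW=-14.3
A=Ro.from_euler('z',YAW,degrees=True).apply([-.5,0,.866])
def wg(h,t,b,flip=0,back=.159,F=F):
    "wrench pose: grasp point h up the stud, tool y along twist t (+ = tighten), leaning b deg up-slope side"
    T=goal(F,YAW,h,t)[1]
    up=Ro.from_euler('z',YAW,degrees=True).apply([.866,0,.5])
    # lean about tool y so that -z moves toward local 'up' side carried round with t
    R=T*Ro.from_euler('y',b,degrees=True)
    if t==0 or True:
        R1=goal(F,YAW,h,0)[1]*Ro.from_euler('y',b,degrees=True)
        if -R1.as_matrix()[:,2]@up<0:R=T*Ro.from_euler('y',-b,degrees=True)
    R=R*Ro.from_euler('z',180*flip,degrees=True)
    return F+A*h-R.as_matrix()[:,2]*back,R
E
cat > t.py <<'E'
from ik import *
rng=np.random.default_rng(0)
Q=[rng.uniform(lo,hi) for _ in range(6)]+[np.array([0,10,-40,10,-40,0])]
print(wg(.04,0,30)[1].as_matrix().round(2)[:,2])
for flip in(0,1):
  for b in(20,30,40,55,70):
    row=[]
    for t in range(-105,106,15):
        G=wg(.042,t,b,flip);ok=[]
        for q in Q:
            s=ik(G,q)
            if s.cost<1e-8: ok.append(s.x);break
        row.append('%d:%s'%(t,','.join('%.0f'%v for v in ok[0]) if ok else '-'))
    print(flip,b,' | '.join(row))
E
python3 t.py
```

```text
[ 0. -0. -1.]
0 20 -105:- | -90:- | -75:- | -60:5,7,-53,55,-28,77 | -45:7,9,-46,37,-32,78 | -30:7,10,-39,24,-35,77 | -15:4,10,-34,13,-38,75 | 0:1,11,-29,4,-40,72 | 15:-3,11,-26,-4,-42,68 | 30:-6,11,-24,-12,-42,63 | 45:-10,11,-22,-19,-42,57 | 60:-14,10,-22,-26,-41,51 | 75:-17,10,-22,-33,-39,45 | 90:-19,9,-24,-40,-36,39 | 105:-21,8,-25,-47,-33,32
0 30 -105:- | -90:- | -75:9,11,-55,67,-38,75 | -60:12,12,-47,47,-41,78 | -45:11,13,-39,32,-45,80 | -30:8,14,-31,20,-49,80 | -15:4,15,-25,9,-52,79 | 0:-1,16,-20,0,-54,76 | 15:-6,16,-16,-9,-56,73 | 30:-11,16,-14,-17,-57,69 | 45:-16,16,-13,-25,-56,65 | 60:-21,15,-13,-34,-55,61 | 75:-25,15,-15,-42,-53,57 | 90:-29,14,-17,-50,-51,54 | 105:-33,13,-20,-59,-48,51
0 40 -105:- | -90:- | -75:15,16,-50,60,-50,74 | -60:15,18,-41,42,-53,79 | -45:13,19,-32,29,-56,81 | -30:8,20,-23,17,-61,82 | -15:3,21,-16,7,-64,81 | 0:-2,22,-11,-2,-67,79 | 15:-8,22,-7,-11,-69,76 | 30:-14,22,-5,-20,-70,73 | 45:-20,22,-5,-29,-69,70 | 60:-25,21,-6,-38,-68,66 | 75:-31,20,-9,-47,-66,64 | 90:-36,20,-12,-56,-63,62 | 105:-41,19,-17,-65,-60,61
0 55 -105:- | -90:20,25,-54,70,-64,67 | -
[... 1936 characters left out ...]
,28,-22,26,-72,-98 | -30:8,29,-13,15,-77,-97 | -15:3,30,-5,5,-81,-97 | 0:-4,30,1,-4,-85,-99 | 15:-10,31,4,-14,-87,-102 | 30:-17,31,6,-23,-88,-105 | 45:-23,30,6,-33,-87,-108 | 60:-30,30,4,-42,-85,-110 | 75:-36,29,-0,-51,-83,-111 | 90:-42,29,-5,-61,-80,-111 | 105:-48,29,-12,-70,-77,-110
1 70 -105:22,36,-58,77,-79,-123 | -90:24,35,-47,61,-76,-115 | -75:22,35,-36,46,-78,-107 | -60:18,36,-24,34,-82,-101 | -45:13,37,-13,24,-87,-98 | -30:8,38,-3,14,-92,-96 | -15:2,39,5,4,-97,-97 | 0:-5,40,11,-6,-101,-98 | 15:-12,40,15,-16,-104,-101 | 30:-18,40,17,-26,-104,-104 | 45:-25,39,16,-36,-103,-107 | 60:-32,39,13,-46,-101,-108 | 75:-39,38,8,-55,-98,-109 | 90:-45,38,2,-64,-95,-107 | 105:-50,39,-6,-73,-92,-105
```

```bash
cat > t.py <<'E'
from ik import *
from h import delta,st
rng=np.random.default_rng(0)
Q=[rng.uniform(lo,hi) for _ in range(8)]
for b in(25,30,35):
  q=np.array([-33,13,-20,-59,-48,51.]);row=[]
  for t in range(105,290,15):
    s=ik(wg(.04,t,b,0),q)
    if s.cost>1e-8: s=min((ik(wg(.04,t,b,0),x) for x in Q),key=lambda s:s.cost)
    row.append('%d:%s'%(t,','.join('%.0f'%v for v in s.x) if s.cost<1e-8 else '-'))
    if s.cost<1e-8:q=s.x
  print(b,' | '.join(row))
q=r.get_state()['joints']
for fl in(0,1):
  for h,back in((.12,.159),(.042,.26),(.042,.159)):
    G=wg(h,-36.8,30,fl,back);s=ik(G,q);print(fl,h,back,s.cost<1e-8,s.x.round(0),*[v.round(1) for v in delta(G)])
E
python3 t.py; python3 - <<'E'
import sys;sys.path.insert(0,'.')
from ik import *
R=wg(.042,-36.8,30,0)[1];n=R.inv().apply(-A);print('n tool',n)
for th in(8,16,24,32,40):
    Rt=Ro.from_rotvec(n*np.radians(th));print(th,((Rt.apply([0,0,-.159])-[0,0,-.159]+n*.008*th/360)*1000).round(2),(n*th).round(2))
E
```

```text
25 105:-28,10,-22,-54,-40,43 | 120:-30,9,-25,-63,-36,38 | 135:-32,8,-28,-71,-32,34 | 150:-33,7,-31,-81,-27,30 | 165:-34,6,-33,-91,-22,27 | 180:-35,5,-36,-103,-18,27 | 195:-38,5,-39,-120,-15,32 | 210:-43,5,-46,-144,-17,44 | 225:-42,6,-55,-170,-22,57 | 240:- | 255:- | 270:- | 285:4,9,-57,73,-32,74
30 105:-33,13,-20,-59,-47,51 | 120:-37,12,-24,-69,-44,48 | 135:-40,11,-28,-79,-40,46 | 150:-42,10,-32,-90,-37,46 | 165:-45,9,-37,-103,-34,47 | 180:-47,9,-42,-119,-32,51 | 195:-49,9,-49,-137,-33,56 | 210:-47,10,-56,-157,-35,62 | 225:- | 240:- | 255:- | 270:- | 285:9,11,-55,68,-38,74
35 105:-38,16,-19,-63,-54,57 | 120:-42,15,-23,-73,-51,56 | 135:-46,14,-28,-84,-48,56 | 150:-49,14,-34,-96,-46,57 | 165:-52,14,-40,-110,-45,61 | 180:-54,15,-48,-126,-46,66 | 195:-53,16,-56,-144,-49,70 | 210:- | 225:- | 240:- | 255:- | 270:- | 285:12,14,-53,63,-44,74
0 0.12 0.159 True [ 12.   7. -33.  22. -56.  83.] [ 46.1  55.9 161.4] [ 14.6 -27.4  58.6]
0 0.042 0.26 True [ 14.   8. -26.  20. -61.  83.] [ 71.6  99.4 151.6] [ 14.6 -27.4  58.6]
0 0.042 0.159 True [  9.  14. -34.  25. -47.  80.] [ 45.2  56.9 239.4] [ 14.6 -27.4  58.6]
1 0.12 0.159 False [ -1.  10. -58.  96. -24. 174.] [ 46.1  55.9 161.4] [  31.6   16.9 -116.8]
1 0.042 0.26 False [  1.   8. -58.  96. -23. 174.] [ 71.6  99.4 151.6] [  31.6   16.9 -116.8]
1 0.042 0.159 False [ -1.  16. -58.  96. -25. 174.] [ 45.2  56.9 239.4] [  31.6   16.9 -116.8]
n tool [ 4.99989000e-01 -9.81822135e-18  8.66006351e-01]
8 [-0.58 11.06  0.54] [ 4.   -0.    6.93]
16 [-2.49 21.91  1.85] [ 8.   -0.   13.86]
24 [-5.69 32.33  3.9 ] [12.   -0.   20.78]
32 [-10.11  42.13   6.66] [16.   -0.   27.71]
40 [-15.66  51.1   10.07] [20.   -0.   34.64]
```

With a 30° lean, the swing reaches from t=-37 to about +200, so I'll use 180° strokes with one regrip. First, the stand-off pose.

```bash
python3 -m pendant '[[[0.007,0.01,0.012,1.5,-2.7,5.9,1],[0.014,0.02,0.024,2.9,-5.5,11.7,1],[0.021,0.03,0.036,4.4,-8.2,17.6,1],[0.028,0.04,0.048,5.8,-11,23.4,1],[0.035,0.05,0.06,7.3,-13.7,29.3,1]]]' >/dev/null
cat > d.py <<'E'
from ik import *
from h import delta,st
import sys
h,t,b,back=map(float,sys.argv[1:5])
F2=F+np.array([float(x) for x in sys.argv[5:8]])/1000 if len(sys.argv)>5 else F
print(*[v.round(1) for v in delta(wg(h,t,b,0,back,F2))]);st()
E
python3 d.py .046 -36.8 30 .26
```

```text
[76.3 31.4 63.1] [  7.1 -13.3  29.2]
t 7.95 Ftool [ 0.7  0.2 -1. ] Mtool [ 1.21  0.01 -0.04] w 87.8 gf 0.0 off mm [  15.1   27.5 -157.6] turn [  8.6 -13.5  29.5] J [ 13.7  -7.6 -38.   25.7 -50.9 111.1]
```

```bash
python3 -m pendant '[[[0.015,0.006,0.012,1.5,-2.7,5.8,1],[0.03,0.012,0.025,2.9,-5.4,11.7,1],[0.045,0.018,0.038,4.3,-8,17.5,1],[0.06,0.025,0.05,5.7,-10.7,23.4,1],[0.0763,0.0314,0.063,7.1,-13.3,29.2,1]]]' >/dev/null
python3 -m pendant '[[[0,0,0,0,0,0,1],[0,0,0,0,0,0,1]]]' >/dev/null
python3 d.py .046 -36.8 30 .26; python3 - <<'E'
from h import *
p=r.camera_params('wrist');im=r.capture('wrist');np.savez('w4.npz',**p);cv2.imwrite('pics/w4.png',im[:,:,::-1])
E
```

```text
[0.2 0.2 0.4] [ 0.  -0.   0.3]
t 8.65 Ftool [-0.8 -0.9 -0. ] Mtool [ 0.93  0.11 -0.05] w 87.4 gf 0.0 off mm [  81.3    0.2 -119.2] turn [ 15.7 -27.1  58.3] J [ 13.7   7.9 -26.3  20.4 -61.2  83.7]
```

View pics/w4.png

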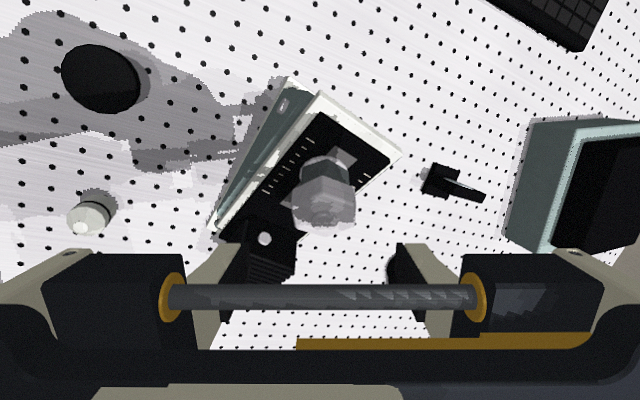

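The nut is centred at about (322,197) between the fingers, with its flats parallel to the pads. I'll advance along the tool and close lightly.

```bash
python3 -m pendant '[[[0,0,0.03,0,0,0.3,1],[0,0,0.06,0,0,0.3,1],[0,0,0.08,0,0,0.3,1],[0,0,0.095,0,0,0.3,1],[0,0,0.1015,0,0,0.3,1]]]' >/dev/null
python3 -m pendant '[[[0,0,0,0,0,0,1],[0,0,0,0,0,0,1]]]' >/dev/null
python3 d.py .046 -36.8 30 .159
python3 -m pendant '[[[0,0,0,0,0,0,0.2],[0,0,0,0,0,0,0],[0,0,0,0,0,0,-0.3],[0,0,0,0,0,0,-0.6],[0,0,0,0,0,0,-1]]]' 8 >/dev/null; python3 d.py .046 -36.8 30 .159
python3 -m pendant '[[[0,0,0,0,0,0,-1],[0,0,0,0,0,0,-1],[0,0,0,0,0,0,-1]]]' 8 >/dev/null; python3 d.py .046 -36.8 30 .159
```

```text
[ 0.5 -0.2  3.6] [ 0.  -0.3 -0.1]
t 9.4 Ftool [ 0.2 -0.6  0.2] Mtool [ 0.89  0.14 -0.05] w 87.1 gf 0.0 off mm [ 81.1   0.1 -21. ] turn [ 15.5 -26.9  58.7] J [  9.6  13.3 -34.3  24.7 -47.4  80.5]
[ 0.8 -0.5  3.1] [ 0.1 -0.2 -0.1]
t 9.9 Ftool [-0.6 10.2  4.6] Mtool [-3.17 -0.05 -0.1 ] w 54.6 gf 7.964686049584944 off mm [ 80.8   0.4 -20.7] turn [ 15.5 -27.   58.7] J [  9.6  13.3 -34.3  24.8 -47.5  80.5]
[ 0.8 -0.7  3. ] [ 0.  -0.2 -0.1]
t 10.2 Ftool [-1.1  6.9  1.7] Mtool [-1.54 -0.38 -0.12] w 54.8 gf 7.97787431627512 off mm [ 80.8   0.5 -20.6] turn [ 15.5 -27.   58.7] J [  9.6  13.3 -34.3  24.8 -47.5  80.5]
```

Width is 54.8 mm, so the lock nut is gripped and nearly centred. Now I'll turn 40° clockwise at moderate grip, reading the torque about the stud.

```bash
cat > tq.py <<'E'
from ik import *
from h import tcp
def tq():
    s=r.get_state();T,R=tcp();f=R.inv().apply(s['contact_force']);m=R.inv().apply(s['moment'])
    gt=R.inv().apply([0,0,-1]);mg=3.2*np.cross([0,0,1],gt);n=R.inv().apply(-A)
    t=-n@(m-mg+np.cross([0,0,-.159],f))
    # measured twist and height of grasp point
    g=T+R.as_matrix()[:,2]*.159-F;R0=wg(.04,0,30)[1];rel=R0.inv()*R
    tw=np.degrees(2*np.arctan2(rel.as_quat()[:3]@R0.inv().apply(-A),rel.as_quat()[3]))
    print('t%.2f torque %.2f |n| swing %.1f h %.1f lateral %s F %s w %.1f gf %.0f J %s'%(s['time_s'],t,tw,g@A*1000,(R.inv().apply(g-(g@A)*A)*1000).round(1),f.round(1),s['gripper_width']*1e3,s['gripper_force'],s['joints'].round(0)))
tq()
E
python3 tq.py
python3 -m pendant '[[[0,0,0,0,0,0,-1],[0,0,0,0,0,0,-1]]]' 30 >/dev/null; python3 tq.py
python3 -m pendant '[[[-0.0006,0.0111,0.0005,4,0,6.93,-1],[-0.0025,0.0219,0.0018,8,0,13.86,-1],[-0.0057,0.0323,0.0039,12,0,20.78,-1],[-0.0101,0.0421,0.0067,16,0,27.71,-1],[-0.0157,0.0511,0.0101,20,0,34.64,-1]]]' >/dev/null; python3 tq.py
```

```text
t10.20 torque 0.80 |n| swing -36.7 h 48.7 lateral [ 1.2  0.8 -0.7] F [-1.1  6.9  1.7] w 54.8 gf 8 J [ 10.  13. -34.  25. -47.  80.]
t10.40 torque 0.74 |n| swing -36.7 h 48.7 lateral [ 1.2  0.8 -0.7] F [-0.7  7.4  0.6] w 54.0 gf 30 J [ 10.  13. -34.  25. -47.  80.]
t10.90 torque 0.88 |n| swing -356.4 h 47.8 lateral [ 1.5 -0.3 -0.9] F [-0.5  9.4 -0.4] w 53.9 gf 30 J [ -2.  15. -19.  -2. -55.  76.]
```

```bash
sed -i 's/\[0,0,-.159\],f/[0,0,-.385],f/; s/tw=np.degrees/tw=-180+(180+np.degrees/; s/as_quat()\[3\]))$/as_quat()[3]))%360/' tq.py; python3 tq.py
python3 -m pendant '[[[-0.0006,0.0111,0.0005,4,0,6.93,-1],[-0.0025,0.0219,0.0018,8,0,13.86,-1],[-0.0057,0.0323,0.0039,12,0,20.78,-1],[-0.0101,0.0421,0.0067,16,0,27.71,-1],[-0.0157,0.0511,0.0101,20,0,34.64,-1]]]' >/dev/null; python3 tq.py
python3 -m pendant '[[[-0.0006,0.0111,0.0005,4,0,6.93,-1],[-0.0025,0.0219,0.0018,8,0,13.86,-1],[-0.0057,0.0323,0.0039,12,0,20.78,-1],[-0.0101,0.0421,0.0067,16,0,27.71,-1],[-0.0157,0.0511,0.0101,20,0,34.64,-1]]]' >/dev/null; python3 tq.py
```

```text
File "tq.py", line 9
    tw=-180+(180+np.degrees(2*np.arctan2(rel.as_quat()[:3]@R0.inv().apply(-A),rel.as_quat()[3]))%360
            ^
SyntaxError: '(' was never closed
  File "tq.py", line 9
    tw=-180+(180+np.degrees(2*np.arctan2(rel.as_quat()[:3]@R0.inv().apply(-A),rel.as_quat()[3]))%360
            ^
SyntaxError: '(' was never closed
  File "tq.py", line 9
    tw=-180+(180+np.degrees(2*np.arctan2(rel.as_quat()[:3]@R0.inv().apply(-A),rel.as_quat()[3]))%360
            ^
SyntaxError: '(' was never closed
```

```bash
sed -i 's/)%360$/))%360/' tq.py; python3 tq.py
python3 -m pendant '[[[-0.0006,0.0111,0.0005,4,0,6.93,-1],[-0.0025,0.0219,0.0018,8,0,13.86,-1],[-0.0057,0.0323,0.0039,12,0,20.78,-1],[-0.0101,0.0421,0.0067,16,0,27.71,-1],[-0.0157,0.0511,0.0101,20,0,34.64,-1]]]' >/dev/null; python3 tq.py
```

```text
t11.90 torque -0.02 |n| swing 83.6 h 46.0 lateral [ 0.2 -1.8 -0.1] F [-0.1  1.9 -4.2] w 54.3 gf 30 J [-28.  14. -16. -47. -52.  55.]
t12.40 torque -0.07 |n| swing 123.6 h 45.1 lateral [-0.9 -1.5  0.5] F [-0.   0.1 -2.7] w 54.1 gf 30 J [-38.  11. -25. -71. -43.  47.]
```

Running free, with 160° turned and about zero torque. I'll finish to 180°, open, swing back 180° round the nut with the fingers straddling it, and regrip.

```bash

python3 -m pendant '[[[-0.0006,0.0111,0.0005,4,0,6.93,-1],[-0.0025,0.0219,0.0018,8,0,13.86,-1],[-0.0039,0.0272,0.0028,10,0,17.32,-1],[-0.0039,0.0272,0.0028,10,0,17.32,-1]]]' >/dev/null; python3 tq.py
python3 -m pendant '[[[0,0,0,0,0,0,1],[0,0,0,0,0,0,1],[0,0,0,0,0,0,1],[0,0,0,0,0,0,1],[0,0,0,0,0,0,1]]]' >/dev/null; python3 tq.py
python3 -m pendant '[[[-0.0007,-0.0111,0.0004,-4,0,-6.93,1],[-0.0027,-0.0219,0.0015,-8,0,-13.86,1],[-0.006,-0.0323,0.0034,-12,0,-20.78,1],[-0.0105,-0.0421,0.006,-16,0,-27.71,1],[-0.0161,-0.0511,0.0093,-20,0,-34.64,1]]]' >/dev/null; python3 tq.py
```

```text
t12.80 torque 0.14 |n| swing 143.5 h 44.7 lateral [-1.3 -1.1  0.7] F [-1.  -3.7 -0.7] w 53.8 gf 30 J [-41.  10. -30. -85. -39.  46.]
t13.30 torque -0.08 |n| swing 143.3 h 44.1 lateral [-1.5  0.6  0.9] F [ 0.   0.5 -0.7] w 86.0 gf 0 J [-41.  10. -30. -85. -39.  46.]
t13.80 torque -0.12 |n| swing 103.0 h 44.2 lateral [-1.  -0.8  0.6] F [ 0.2  0.5 -0.5] w 87.6 gf 0 J [-33.  13. -20. -58. -48.  51.]
```

```bash

python3 -m pendant '[[[-0.0007,-0.0111,0.0004,-4,0,-6.93,1],[-0.0027,-0.0219,0.0015,-8,0,-13.86,1],[-0.006,-0.0323,0.0034,-12,0,-20.78,1],[-0.0105,-0.0421,0.006,-16,0,-27.71,1],[-0.0161,-0.0511,0.0093,-20,0,-34.64,1]]]' >/dev/null
python3 -m pendant '[[[-0.0007,-0.0111,0.0004,-4,0,-6.93,1],[-0.0027,-0.0219,0.0015,-8,0,-13.86,1],[-0.006,-0.0323,0.0034,-12,0,-20.78,1],[-0.0105,-0.0421,0.006,-16,0,-27.71,1],[-0.0161,-0.0511,0.0093,-20,0,-34.64,1]]]' >/dev/null
python3 -m pendant '[[[-0.0007,-0.0111,0.0004,-4,0,-6.93,1],[-0.0027,-0.0219,0.0015,-8,0,-13.86,1],[-0.006,-0.0323,0.0034,-12,0,-20.78,1],[-0.0105,-0.0421,0.006,-16,0,-27.71,1],[-0.0161,-0.0511,0.0093,-20,0,-34.64,1]]]' >/dev/null
python3 -m pendant '[[[-0.0007,-0.0111,0.0004,-4,0,-6.93,1],[-0.0027,-0.0219,0.0015,-8,0,-13.86,1],[-0.0041,-0.0272,0.0024,-10,0,-17.32,1],[-0.0041,-0.0272,0.0024,-10,0,-17.32,1],[-0.0041,-0.0272,0.0024,-10,0,-17.32,1]]]' >/dev/null; python3 tq.py; python3 d.py .044 -36.8 30 .159
```

```text
t15.80 torque -0.14 |n| swing -36.6 h 44.2 lateral [ 1.5 -0.5 -0.9] F [ 0.2  0.9 -0. ] w 87.5 gf 0 J [ 10.  14. -34.  25. -47.  80.]
[-0.6  0.3  1.1] [-0.1 -0.3 -0.2]
t 15.8 Ftool [ 0.2  0.9 -0. ] Mtool [ 0.94  0.16 -0.03] w 87.5 gf 0.0 off mm [ 83.2  -0.6 -16.8] turn [ 15.6 -26.9  58.8] J [  9.5  13.7 -34.3  24.8 -47.   80.3]
```

```bash

python3 -m pendant '[[[0,0.0006,0,0,0,0,0],[0,0.0006,0,0,0,0,-0.5],[0,0.0006,0,0,0,0,-1],[0,0.0006,0,0,0,0,-1],[0,0.0006,0,0,0,0,-1]]]' 60 >/dev/null
python3 -m pendant '[[[0,0,0,0,0,0,-1],[0,0,0,0,0,0,-1],[0,0,0,0,0,0,-1]]]' >/dev/null;python3 tq.py
python3 -m pendant '[[[-0.0006,0.0111,0.0005,4,0,6.93,-1],[-0.0025,0.0219,0.0018,8,0,13.86,-1],[-0.0057,0.0323,0.0039,12,0,20.78,-1],[-0.0101,0.0421,0.0067,16,0,27.71,-1],[-0.0157,0.0511,0.0101,20,0,34.64,-1]]]' >/dev/null; python3 tq.py
python3 -m pendant '[[[-0.0006,0.0111,0.0005,4,0,6.93,-1],[-0.0025,0.0219,0.0018,8,0,13.86,-1],[-0.0057,0.0323,0.0039,12,0,20.78,-1],[-0.0101,0.0421,0.0067,16,0,27.71,-1],[-0.0157,0.0511,0.0101,20,0,34.64,-1]]]' >/dev/null; python3 tq.py
```

```text
t16.60 torque 0.04 |n| swing -36.7 h 44.4 lateral [ 1.3  1.  -0.7] F [-0.1  4.8  1.7] w 53.6 gf 60 J [  9.  14. -34.  25. -47.  80.]
t17.10 torque 0.01 |n| swing 3.6 h 43.5 lateral [ 1.7 -0.2 -1. ] F [-0.6  7.6  0.1] w 53.5 gf 60 J [ -2.  16. -19.  -2. -55.  76.]
t17.60 torque -0.15 |n| swing 43.6 h 42.6 lateral [ 1.2 -1.2 -0.7] F [ 0.2  4.8 -0.2] w 53.9 gf 60 J [-15.  16. -13. -25. -57.  66.]
```

```bash

python3 -m pendant '[[[-0.0001,0.0055,0.0002,2,0,3.46,-1],[-0.0006,0.0111,0.0005,4,0,6.93,-1],[-0.0014,0.0165,0.0011,6,0,10.39,-1],[-0.0025,0.0219,0.0018,8,0,13.86,-1]]]' >/dev/null; python3 tq.py
python3 -m pendant '[[[-0.0001,0.0055,0.0002,2,0,3.46,-1],[-0.0006,0.0111,0.0005,4,0,6.93,-1],[-0.0014,0.0165,0.0011,6,0,10.39,-1],[-0.0025,0.0219,0.0018,8,0,13.86,-1]]]' >/dev/null; python3 tq.py
```

```text
t18.00 torque 0.17 |n| swing 59.5 h 42.2 lateral [ 0.9 -1.5 -0.5] F [ 1.8  1.1 -1.5] w 53.8 gf 60 J [-20.  15. -13. -33. -55.  62.]
t18.40 torque -0.06 |n| swing 75.5 h 41.9 lateral [ 0.5 -1.7 -0.3] F [ 2.1  1.6 -1.4] w 53.5 gf 60 J [-25.  15. -15. -42. -53.  57.]
```

```bash

python3 -m pendant '[[[-0.0001,0.0055,0.0002,2,0,3.46,-1],[-0.0006,0.0111,0.0005,4,0,6.93,-1],[-0.0014,0.0165,0.0011,6,0,10.39,-1],[-0.0025,0.0219,0.0018,8,0,13.86,-1]]]' >/dev/null; python3 tq.py
python3 -m pendant '[[[-0.0001,0.0055,0.0002,2,0,3.46,-1],[-0.0006,0.0111,0.0005,4,0,6.93,-1],[-0.0014,0.0165,0.0011,6,0,10.39,-1],[-0.0025,0.0219,0.0018,8,0,13.86,-1]]]' >/dev/null; python3 tq.py
```

```text
t18.80 torque -0.02 |n| swing 91.5 h 41.5 lateral [ 0.1 -1.8 -0. ] F [ 2.5  0.7 -0.6] w 53.4 gf 60 J [-30.  14. -17. -51. -50.  54.]
t19.20 torque 0.15 |n| swing 107.5 h 41.2 lateral [-0.4 -1.7  0.2] F [ 1.6 -0.5 -0. ] w 53.4 gf 60 J [-34.  13. -21. -61. -47.  50.]
```

```bash

python3 -m pendant '[[[-0.0001,0.0055,0.0002,2,0,3.46,-1],[-0.0006,0.0111,0.0005,4,0,6.93,-1],[-0.0014,0.0165,0.0011,6,0,10.39,-1],[-0.0025,0.0219,0.0018,8,0,13.86,-1]]]' >/dev/null; python3 tq.py
python3 -m pendant '[[[-0.0001,0.0055,0.0002,2,0,3.46,-1],[-0.0006,0.0111,0.0005,4,0,6.93,-1],[-0.0014,0.0165,0.0011,6,0,10.39,-1],[-0.0025,0.0219,0.0018,8,0,13.86,-1]]]' >/dev/null; python3 tq.py
```

```text
t19.60 torque 0.10 |n| swing 123.5 h 40.8 lateral [-0.7 -1.5  0.4] F [ 1.3 -0.8  0.4] w 53.5 gf 60 J [-38.  12. -25. -71. -43.  48.]
t20.00 torque 0.09 |n| swing 139.5 h 40.5 lateral [-1.1 -1.2  0.6] F [ 1.  -0.8  3. ] w 53.4 gf 60 J [-41.  11. -29. -82. -40.  46.]
```

Still free at 356°. Regrip: open, lift 3 mm along the stud, swing back 180°, grip at 60 N.

```bash

python3 -m pendant '[[[0,0,0,0,0,0,1],[0,0,0,0,0,0,1],[0,0,0,0,0,0,1],[0,0,0,0,0,0,1],[-0.0015,0,-0.0026,0,0,0,1]]]' >/dev/null; python3 tq.py
python3 -m pendant '[[[-0.0007,-0.0111,0.0004,-4,0,-6.93,1],[-0.0027,-0.0219,0.0015,-8,0,-13.86,1],[-0.006,-0.0323,0.0034,-12,0,-20.78,1],[-0.0105,-0.0421,0.006,-16,0,-27.71,1],[-0.0161,-0.0511,0.0093,-20,0,-34.64,1]]]' >/dev/null
python3 -m pendant '[[[-0.0007,-0.0111,0.0004,-4,0,-6.93,1],[-0.0027,-0.0219,0.0015,-8,0,-13.86,1],[-0.006,-0.0323,0.0034,-12,0,-20.78,1],[-0.0105,-0.0421,0.006,-16,0,-27.71,1],[-0.0161,-0.0511,0.0093,-20,0,-34.64,1]]]' >/dev/null
python3 -m pendant '[[[-0.0007,-0.0111,0.0004,-4,0,-6.93,1],[-0.0027,-0.0219,0.0015,-8,0,-13.86,1],[-0.006,-0.0323,0.0034,-12,0,-20.78,1],[-0.0105,-0.0421,0.006,-16,0,-27.71,1],[-0.0161,-0.0511,0.0093,-20,0,-34.64,1]]]' >/dev/null
python3 -m pendant '[[[-0.0007,-0.0111,0.0004,-4,0,-6.93,1],[-0.0027,-0.0219,0.0015,-8,0,-13.86,1],[-0.006,-0.0323,0.0034,-12,0,-20.78,1],[-0.0105,-0.0421,0.006,-16,0,-27.71,1],[-0.0161,-0.0511,0.0093,-20,0,-34.64,1]]]' >/dev/null
python3 -m pendant '[[[-0.0007,-0.0111,0.0004,-4,0,-6.93,1],[-0.0027,-0.0219,0.0015,-8,0,-13.86,1],[-0.0041,-0.0272,0.0024,-10,0,-17.32,1],[-0.0041,-0.0272,0.0024,-10,0,-17.32,1],[-0.0041,-0.0272,0.0024,-10,0,-17.32,1]]]' >/dev/null; python3 tq.py
python3 -m pendant '[[[0,0,0,0,0,0,0],[0,0,0,0,0,0,-0.5],[0,0,0,0,0,0,-1],[0,0,0,0,0,0,-1],[0,0,0,0,0,0,-1]]]' 60 >/dev/null
python3 -m pendant '[[[0,0,0,0,0,0,-1],[0,0,0,0,0,0,-1],[0,0,0,0,0,0,-1]]]' >/dev/null;python3 tq.py
```

```text
t20.50 torque 0.13 |n| swing 139.3 h 43.4 lateral [-1.4 -0.3  0.8] F [ 0.  -1.  -0.3] w 85.5 gf 0 J [-41.  10. -29. -82. -40.  46.]
t23.00 torque 0.16 |n| swing -40.6 h 43.7 lateral [ 1.7  0.5 -1. ] F [ 0.1 -0.5  0.8] w 87.9 gf 0 J [ 10.  14. -36.  28. -46.  80.]
t23.80 torque -0.08 |n| swing -40.7 h 43.7 lateral [ 1.4  1.1 -0.8] F [0.4 5.3 2.3] w 53.4 gf 60 J [ 10.  14. -36.  28. -46.  80.]
```

```bash

python3 -m pendant '[[[-0.0001,0.0055,0.0002,2,0,3.46,-1],[-0.0006,0.0111,0.0005,4,0,6.93,-1],[-0.0014,0.0165,0.0011,6,0,10.39,-1],[-0.0025,0.0219,0.0018,8,0,13.86,-1]]]' >/dev/null; python3 tq.py
python3 -m pendant '[[[-0.0001,0.0055,0.0002,2,0,3.46,-1],[-0.0006,0.0111,0.0005,4,0,6.93,-1],[-0.0014,0.0165,0.0011,6,0,10.39,-1],[-0.0025,0.0219,0.0018,8,0,13.86,-1]]]' >/dev/null; python3 tq.py
```

```text
t24.20 torque 0.82 |n| swing -24.6 h 43.3 lateral [ 1.7  0.7 -0.9] F [0.4 7.2 1.1] w 53.6 gf 60 J [  7.  15. -29.  16. -50.  80.]
t24.60 torque 1.22 |n| swing -8.7 h 43.0 lateral [ 1.8  0.3 -1. ] F [1.6 5.5 0.6] w 53.2 gf 60 J [  2.  15. -22.   5. -53.  78.]
```

```bash

python3 -m pendant '[[[-0.0001,0.0055,0.0002,2,0,3.46,-1],[-0.0006,0.0111,0.0005,4,0,6.93,-1],[-0.0014,0.0165,0.0011,6,0,10.39,-1],[-0.0025,0.0219,0.0018,8,0,13.86,-1]]]' >/dev/null; python3 tq.py
```

```text
t25.00 torque 2.81 |n| swing 7.2 h 42.7 lateral [ 1.8 -0.1 -1. ] F [ 0.5  3.9 -0.9] w 53.6 gf 60 J [ -3.  16. -18.  -4. -55.  75.]
```

The nuts met at about 365° total and torque climbed past the solid point. The last reading was 2.8 N m, estimated, which is more than I wanted. I issued that step before seeing the 1.22 N m reading. I'll let go and back off, then check the nut angle to see whether the excess went into finger compliance or turned the setting nut.

```bash
python3 tq.py
python3 -m pendant '[[[0,0,0,0,0,0,1],[0,0,0,0,0,0,1],[0,0,0,0,0,0,1],[0,0,0,0,0,0,1],[0,0,0,0,0,0,1]]]' >/dev/null; python3 tq.py
python3 -m pendant '[[[0,0,-0.03,0,0,0,1],[0,0,-0.06,0,0,0,1],[0,0,-0.1,0,0,0,1],[0,0,-0.1,0,0,0,1],[0,0,-0.1,0,0,0,1]]]' >/dev/null; python3 tq.py
python3 - <<'E'
from h import *
p=r.camera_params('wrist');im=r.capture('wrist');np.savez('w5.npz',**p);cv2.imwrite('pics/w5.png',im[:,:,::-1])
f=lambda n:cv2.createCLAHE(3,(3,3)).apply(cv2.resize(cv2.cvtColor(cv2.imread(n)[130:250,260:380],cv2.COLOR_BGR2GRAY),(400,400),interpolation=cv2.INTER_CUBIC))
cv2.imwrite('pics/w45.png',np.hstack([f('pics/w4.png'),f('pics/w5.png')]))
E
```

```text
t25.00 torque 2.81 |n| swing 7.2 h 42.7 lateral [ 1.8 -0.1 -1. ] F [ 0.5  3.9 -0.9] w 53.6 gf 60 J [ -3.  16. -18.  -4. -55.  75.]
t25.50 torque 0.16 |n| swing 7.3 h 42.6 lateral [ 1.2 -1.2 -0.7] F [-0.8 -0.8 -0.3] w 85.8 gf 0 J [ -3.  16. -18.  -4. -55.  75.]
t26.00 torque 0.07 |n| swing 7.3 h 130.2 lateral [ 45.3  -1.  -25.7] F [0.4 0.1 0.3] w 87.8 gf 0 J [ -4.  11. -10.  -4. -68.  75.]
```

View pics/w45.png

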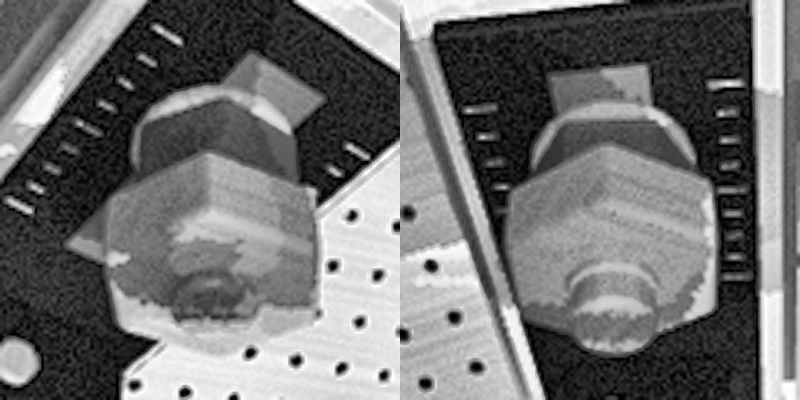

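Before (left), the setting nut shows a corner at (222,97). After (right), it shows an edge from (565,120) to (668,122), and the lock nut's corner is at (607,145) with the nuts in contact. I'll convert to angles about the stud.

```bash
python3 - <<'E'
from ik import *
from h import ray
R0=goal(F,YAW,.04,0)[1]
def ang(npz,uv,h,x0=0):
    p=dict(np.load(npz));o,d=ray(p,(260+(uv[0]-x0)*.3-.35,130+uv[1]*.3-.35));X=o+d*((F+A*h-o)@A)/(d@A)
    q=R0.inv().apply(X-F);return round(float(np.degrees(np.arctan2(q[1],q[0]))),1),round(float(np.hypot(*q[:2])*1000),1)
print('set before',[ang('w4.npz',c,.004) for c in((145,128),(222,97),(297,130))])
print('set after',[ang('w5.npz',c,.004,400) for c in((545,155),(565,120),(668,122),(693,158))])
print('lock before',[ang('w4.npz',c,.032) for c in((107,190),(207,152),(318,190))])
print('lock after',[ang('w5.npz',c,.024,400) for c in((508,185),(607,145),(716,184))])
# edge-direction estimate (offset independent)
def edge(npz,a,b,h,x0=0):
    p=dict(np.load(npz));P=[]
    for uv in(a,b):
        o,d=ray(p,(260+(uv[0]-x0)*.3-.35,130+uv[1]*.3-.35));P.append(R0.inv().apply(o+d*((F+A*h-o)@A)/(d@A)))
    v=P[1]-P[0];return round(float(np.degrees(np.arctan2(v[1],v[0])))%60,1),round(np.hypot(*v[:2])*1000,1)
print('set edges before',edge('w4.npz',(145,128),(222,97),.004),edge('w4.npz',(222,97),(297,130),.004),'after',edge('w5.npz',(565,120),(668,122),.004,400))
print('lock edges before',edge('w4.npz',(107,190),(207,152),.032),edge('w4.npz',(207,152),(318,190),.032),'after',edge('w5.npz',(508,185),(607,145),.024,400),edge('w5.npz',(607,145),(716,184),.024,400))
E
```

```text
set before [(-93.1, 22.3), (-29.9, 23.7), (26.8, 26.8)]
set after [(-58.2, 20.2), (-22.9, 24.4), (45.0, 25.9), (79.9, 24.6)]
lock before [(-97.1, 31.0), (-39.1, 28.7), (23.4, 31.7)]
lock after [(-52.3, 31.0), (5.9, 29.7), (67.1, 32.2)]
set edges before (25.7, np.float64(24.1)) (21.9, np.float64(24.1)) after (38.6, np.float64(28.1))
lock edges before (25.9, np.float64(29.0)) (17.5, np.float64(31.4)) after (9.1, np.float64(29.6)) (2.5, np.float64(31.6))
```

The lock nut ended at swing ≈6.5°, close to the tool's own angle, and the setting nut may have moved. The estimates come from different viewpoints and are coarse. I'll return to the w4 viewpoint for a like-for-like comparison.

```bash
python3 d.py .046 -36.8 30 .26; python3 - <<'E'
import numpy as np
from ik import *
print(r.get_state()['time_s'])
from h import delta
d,v=delta(wg(.046,-36.8,30,0,.26))
for k in(.2,.4,.6,.8,1):print((d*k).round(0),(v*k).round(1))
E
```

```text
[-33.4 -90.1  15.2] [-22.2  -0.3 -38.2]
t 26.05 Ftool [-0.5 -0.2  0.4] Mtool [-0.31 -0.18 -0.01] w 87.6 gf 0.0 off mm [  83.7   -0.6 -115.2] turn [ 27.1 -20.9 101.5] J [ -3.8  11.1 -10.3  -4.  -67.5  74.7]
26.05
[ -7. -18.   3.] [-4.4 -0.1 -7.6]
[-13. -36.   6.] [ -8.9  -0.1 -15.3]
[-20. -54.   9.] [-13.3  -0.2 -22.9]
[-27. -72.  12.] [-17.7  -0.2 -30.5]
[-33. -90.  15.] [-22.2  -0.3 -38.2]
```

```bash
python3 -m pendant '[[[-0.007,-0.018,0.003,-4.4,-0.1,-7.6,1],[-0.013,-0.036,0.006,-8.9,-0.1,-15.3,1],[-0.02,-0.054,0.009,-13.3,-0.2,-22.9,1],[-0.027,-0.072,0.012,-17.7,-0.2,-30.5,1],[-0.033,-0.09,0.015,-22.2,-0.3,-38.2,1]]]' >/dev/null
python3 -m pendant '[[[-0.0004,-0.0001,0.0002,0,0,0,1],[-0.0004,-0.0001,0.0002,0,0,0,1],[-0.0004,-0.0001,0.0002,0,0,0,1]]]' >/dev/null; python3 d.py .046 -36.8 30 .26
python3 - <<'E'
from h import *
p=r.camera_params('wrist');im=r.capture('wrist');np.savez('w6.npz',**p);cv2.imwrite('pics/w6.png',im[:,:,::-1])
c=lambda n:cv2.createCLAHE(3,(3,3)).apply(cv2.resize(cv2.cvtColor(cv2.imread(n)[145:220,280:360],cv2.COLOR_BGR2GRAY),None,fx=5,fy=5,interpolation=cv2.INTER_CUBIC))
cv2.imwrite('pics/w46.png',np.hstack([c('pics/w4.png'),c('pics/w6.png')]))
for n in('w4','w6'):
    q=np.load(n+'.npz');print(n,q['t'].round(4),Ro.from_matrix(q['R']).as_rotvec().round(4))
E
```

```text
[ 0.  -0.8 -0.6] [-0.6  0.1 -1.1]
t 26.85 Ftool [-0.4 -0.1 -0.3] Mtool [ 0.86  0.07 -0.06] w 87.8 gf 0.0 off mm [  81.3   -2.1 -118.3] turn [ 16.  -27.1  59.8] J [ 13.5   8.1 -25.8  19.6 -61.5  83. ]
w4 [-0.3901  0.3987  0.4602] [-2.1014  1.6023 -0.0146]
w6 [-0.3764  0.4063  0.4669] [-2.0899e+00  1.6336e+00 -1.0000e-03]
```

View pics/w46.png

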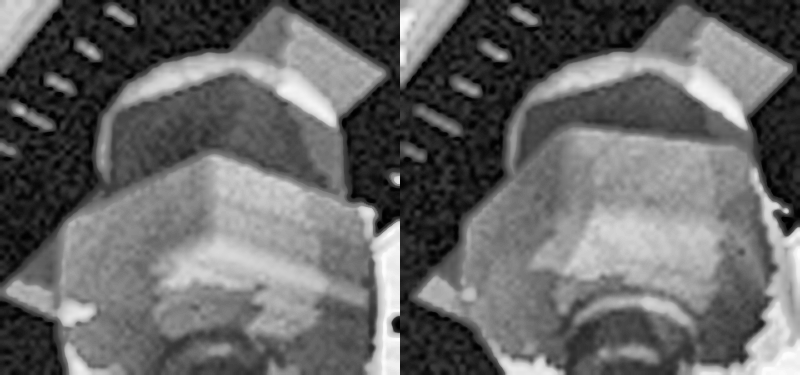

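Like for like, the setting nut's apex was at (237,72) before and is at (650-400,70) now. Slot marks shifted about 3 px from the view change. I'll quantify this using the plate's own features as reference.

```bash
python3 - <<'E'
from ik import *
from h import ray
R0=goal(F,YAW,.04,0)[1]
def pt(npz,uv,h,x0):
    p=dict(np.load(npz));o,d=ray(p,(280+(uv[0]-x0)/5-.4,145+uv[1]/5-.4));return R0.inv().apply(o+d*((F+A*h-o)@A)/(d@A)-F)[:2]*1000
B=[(112,105),(237,72),(335,125)];C=[(525,107),(650,70),(738,125)]
for n,x0,c,sl in(('w4.npz',0,B,[(280,8),(385,72)]),('w6.npz',400,C,[(682,5),(790,65)])):
    P=np.array([pt(n,q,.004,x0) for q in c]);s=np.array([pt(n,q,0,x0) for q in sl])
    e=[round(float(np.degrees(np.arctan2(*(P[i+1]-P[i])[::-1])))%60,1) for i in(0,1)]
    print(n,P.round(1).tolist(),'edges',e,'mean',np.mean(e),'chord 0-2',np.degrees(np.arctan2(*(P[2]-P[0])[::-1])).round(1),'slot pts',s.round(1).tolist(),'slot dir',np.degrees(np.arctan2(*(s[1]-s[0])[::-1])).round(1))
E
```

```text
w4.npz [[0.6, -24.8], [20.7, -11.1], [21.8, 11.2]] edges [34.3, 27.1] mean 30.7 chord 0-2 59.5 slot pts [[34.1, -11.8], [34.7, 12.7]] slot dir 88.8
w6.npz [[1.3, -23.9], [21.6, -10.2], [20.7, 10.9]] edges [33.8, 32.5] mean 33.15 chord 0-2 60.8 slot pts [[34.0, -12.3], [34.9, 11.9]] slot dir 87.9
```

The setting nut's angle changed by only about 2°, which is within the measuring error, so it stayed put. The lock nut sits solid on it and the tool is clear. Handing in.

```bash
python3 -c "
from plant import r
print(r.close_job())"
```

```text
the job is handed in; nothing more can be done
None
```

I ran lamp_a's lock nut (right-hand slide) down onto its setting nut, tightened it until it came up solid and let go. The last turn peaked at about 2.8 N m by my estimate, over the 2.6 N m drag limit. Afterwards the setting nut measured 1–3° on from its starting angle, about the size of the measuring error, so a slight turn can't be ruled out. I never touched lamp_b and didn't check the other items afterwards.

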